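# Open the label printer's spring hood for a new roll

## Task

The label printer on the candle stall needs a new roll: it is the wider of the two printers. Lift its hood by the bar handle on the front and swing it back past the point where its spring tips over, so that it stands fully open by itself, then let go. Leave the narrow receipt printer shut, and do not disturb the candle jar and the paper roll on the table.

Things in the scene. Friction and masses are not known exactly. Their poses are not given: they have to be found in the camera images.
- label_hood (a joint): Hood hinge of the label printer, the WIDER of two printers side by side in either order, fixed to the table. Grey base 190 mm deep, 180 wide, 85 high; 145 high with its black hood shut. 0 = shut; grows as the hood's front lifts up and back to the stop at 1.6 rad. Its spring pulls it shut below about 1.0 rad, open above; it rests only at 0 or 1.6. Lifting takes about 5 N at the handle.
- label_hood_handle (a point): Middle of its handle: level round steel bar, 10 mm thick, 110 long, 45 mm out from the hood's front (40 mm clear gap behind), on a 10 mm arm at each end. Shut: 135 mm above the table, 10 mm below the hood's top. Pinched from above, one finger behind the bar, it turns between the fingers. Frame turns with the hood: y along the bar; when shut x points level from printer front to rear, z up.
- label_hood_hinge (a point): Middle of the label printer's hinge line, at the hood's rear, 90 mm above the table; the hinge line is level, along y. When shut, the handle's middle is 185 mm in front of it and 45 mm above it (radius 190 mm); fully open, about 50 mm behind and 184 mm above it. Axes as the handle's.
- receipt_hood (a joint): Hinge of the hood of the receipt printer, the NARROWER one (120 mm wide, same depth, height and style, handle bar 60 mm long). 0 = shut, 1.6 = open. It must stay shut.
- jar: Loose candle jar, amber glass with a black lid and a white band, 80 mm diameter, 95 mm high, standing beside the printers. Origin at the centre of its underside, z up. Leave alone.
- roll: Loose spare roll of paper standing on end, 90 mm diameter, 100 mm high, with a 25 mm core hole, beside the printers. Origin at the centre of its underside, z up. Leave alone.

How it is judged:
At the end, for the whole second after the job is handed in: The label printer's hood stands open by itself at 1.45 rad or more (stop at 1.6), at rest; the receipt printer's hood is shut (under 0.15 rad); the jar and the roll are within 30 mm of where they stood (value of joint label_hood above 1.45 rad and velocity of joint label_hood between -0.1 and 0.1 rad/s and value of joint receipt_hood below 0.15 rad and distance of each of jar, roll from where it was at the start of the episode below 0.03 m); the robot touches nothing.
It fails at once if the receipt printer's hood is opened (more than 0.3 rad) (value of joint receipt_hood above 0.3 rad).
It fails at once if the jar is shoved more than 30 mm or tipped more than 0.35 rad (distance of jar from where it was at the start of the episode above 0.03 m or angle between jar's own z axis and vertical above 0.35 rad).
It fails at once if the roll is shoved more than 30 mm or tipped more than 0.35 rad (distance of roll from where it was at the start of the episode above 0.03 m or angle between roll's own z axis and vertical above 0.35 rad).
It also fails if it takes over 42 s, if anything falls off the work surface, if the arm or the gripper's body presses on something with over 40 N, if the wrist force passes 120 N, or if a joint passes its speed limit or range.

## Robot

A 6-joint arm with a two-finger parallel gripper is mounted at the origin on the work surface. World frame = base frame: x ahead of the robot, y to its left, z up, the work surface at z = 0. Lengths are in m, angles in rad, forces in N, time in s.
With the tool pointing down it reaches from about 0.375 to 0.975 m from the base axis. Payload 3.8 kg.
Tool frame: the origin (TCP) lies midway between the tips of the shut fingers; the grasp point (between the pads) lies 19 mm behind it (bot.grip_depth is the distance from the TCP to the grasp point, in m); z points along the fingers, y is the line along which they close (so a half turn about z gives the same grasp; the last joint's range is limited). The gripper opens to 88 mm and grips with 3 to 60 N. Pads are 18 mm wide; open, the fingers measure 123 mm over their backs; the gripper's body (75 mm by 187 mm) begins 45 mm behind the grasp point.
Start: joints at [-1.375, 0.264, 1.604, -0, 1.274, -0.037], TCP at [0.156, -0.657, 0.239] pointing down, gripper open.
Joint ranges: [-2.63, 2.63], [-0.94, 2.18], [0.31, 2.57], [-1.31, 4.45], [0, 2.66], [-2.55, 2.55]. Speed limits (rad/s): [2.57, 2.57, 3.14, 3.14, 3.14, 3.14].

## Interface

Orientations are given as a unit quaternion [w, x, y, z].
In Python, from rig import bot gives the robot as it stands.
- The arm moves only by the tool step_arm, never from a script. Its argument "series" is a list of rows, each an object with "offset": the shift along the tool's x, y, z in mm, a list of three; "twist": the turn about the tool's z in degrees; "gripper": the opening, from -1 (shut) to 1 (fully open). In form: [{"offset": [dx, dy, dz], "twist": twist, "gripper": gripper}, ...]. A call has 1 to 8 rows; each row is the pose to reach, as a shift and turn from the pose commanded when the call began, along the tool's axes at that moment; what a row does not reach only later rows make up. A row lasts 1/8 s, in which the tool goes at most 62.5 mm and 10.7 degrees, less where a joint would pass 70% of its speed; a pose out of reach is approached as far as the arm can. A call with a gripper value outside its range is refused whole. The fingers move at their own pace and stop on an object; the grip force is fixed at half the most. Time passes only in rows, so rows that repeat a pose let the fingers close. It gives the time, the measured TCP pose, the force, the opening and the grip force at its end, in the units of the state.
- bot.sense(): the state, without advancing time (a new reading comes with each control period).
- bot.snapshot(name): name is "side" or "top" or "wrist"; returns a dict with "image" (400x640x3 uint8, blue, green, red), "intrinsics" (3x3 intrinsics, pixels), "world_from_camera" (4x4, takes a point from camera to world coordinates). Camera axes: x right, y down, z forward; pixel columns grow to the right and rows downward; lengths in m; the calibration is good to about 2 mm. A picture is of the moment at which its call begins. There is no depth.
- bot.job_done(): hands the job in; it is judged then, once.
The state is a dict: "time_s": time; "joints": joint angles; "joint_velocities": joint speeds; "joint_torque": joint torques, N m; "ee_pos": TCP position; "orientation": TCP orientation; "force": force on the tool from outside, world axes, zero at the start; "moment": the same for the moment, N m; "gripper_width": finger opening in m; "grip_force": force on a finger pad.
Only numpy, scipy, OpenCV 4.12 (cv2) and the standard library are available. Lean on these libraries where they do the work, as an engineer would, in place of code of your own. Each camera call takes 0.05 s, during which the arm holds its last target. There are 200 camera calls.

## Working session

There is one attempt and no reset: what is moved stays moved. The work goes in short steps, Python scripts to look and compute and a tool call to move; the robot and the scene stay as the last step left them, time stands still between calls to the robot, and variables do not carry over. Pictures are saved under pics/ and viewed, at most 10 in all, crops included, and the job is handed in when it is done.

Besides the shell and the picture viewer there is one more tool, called after "Request:" as name(argument=value, ...), one argument or row to a line, values as JSON. step_arm: Moves the arm, as the interface text tells. Its arguments: {"type":"object","properties":{"series":{"type":"array","items":{"type":"object","properties":{"offset":{"type":"array","items":{"type":"number"}},"twist":{"type":"number"},"gripper":{"type":"number"}}}}},"required":["series"]}

```bash
mkdir -p pics; python3 - <<'E'
from rig import bot
import cv2,numpy as np,pickle
d={}
for n in("side","top"):
    s=bot.snapshot(n);d[n]=s;cv2.imwrite(f"pics/{n}0.png",s["image"])
    print(n,s["intrinsics"].tolist() if hasattr(s["intrinsics"],'tolist') else s["intrinsics"],np.round(s["world_from_camera"],3).tolist())
pickle.dump(d,open("s0.pkl","wb"))
q=bot.sense();print(q["time_s"],q["ee_pos"],q["orientation"],q["gripper_width"])
E
```

```text
side [[454.0379636437082, 0.0, 311.21233834075065], [0.0, 454.0379636437082, 202.8289870740931], [0.0, 0.0, 1.0]] [[-0.96, -0.134, 0.245, 0.181], [-0.279, 0.495, -0.823, 1.151], [-0.011, -0.858, -0.513, 0.851], [0.0, 0.0, 0.0, 1.0]]
top [[431.5171062922849, 0.0, 320.46032312522254], [0.0, 431.5171062922849, 195.39596641221354], [0.0, 0.0, 1.0]] [[-0.01, -0.987, 0.162, 0.32], [-1.0, 0.009, -0.01, 0.007], [0.008, -0.162, -0.987, 1.397], [0.0, 0.0, 0.0, 1.0]]
0.1 [ 0.15560965 -0.65617575  0.23750834] [-9.96348673e-04  9.93229802e-01  1.16161766e-01 -1.04526513e-04] 0.08785252696510537
```

View pics/side0.png

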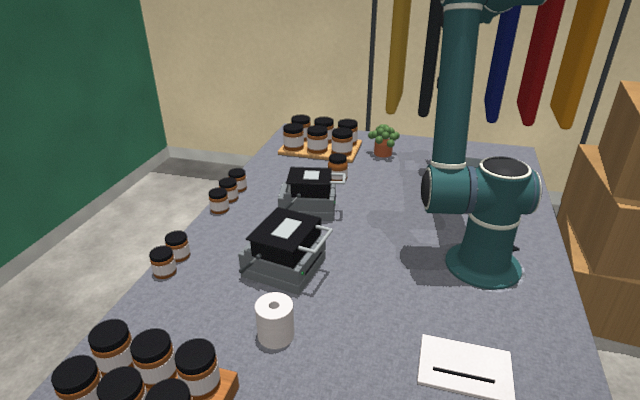

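View pics/top0.png

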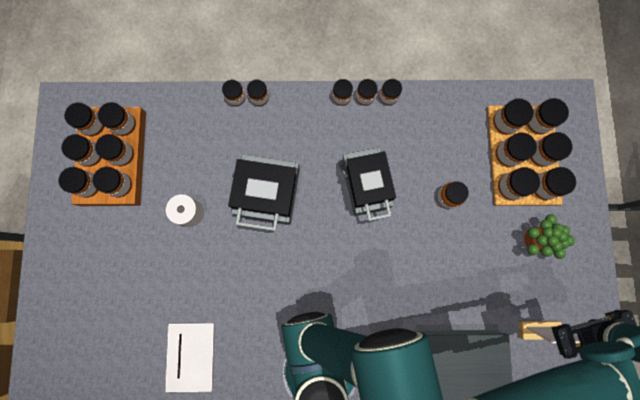

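The wide printer is at about (263,190) in the top view, with its handle at about (257,226). The receipt printer is at (370,182), the roll at (181,209) and the jar at (453,194). Next I'll zoom in on the handle.

```bash
cat > h.py <<'E'
import numpy as np
def ray(s,uv,z):
    T=np.array(s["world_from_camera"]);K=np.array(s["intrinsics"])
    d=T[:3,:3]@np.linalg.solve(K,[uv[0],uv[1],1]);o=T[:3,3]
    return o+d*(z-o[2])/d[2]
def proj(s,p):
    T=np.array(s["world_from_camera"]);K=np.array(s["intrinsics"])
    c=K@(T[:3,:3].T@(np.array(p)-T[:3,3]));return c[:2]/c[2]
E
python3 - <<'E'
import pickle,cv2,numpy as np
from h import *
d=pickle.load(open("s0.pkl","rb"))
t=d["top"]["image"][145:240,215:310];s=d["side"]["image"][195:290,230:345]
a=cv2.resize(t,(600,600),interpolation=3)[:,:400] if 0 else cv2.resize(t,(400,400),interpolation=3)
b=cv2.resize(s,(400,330),interpolation=3)
o=np.zeros((400,800,3),np.uint8);o[:,:400]=a;o[:330,400:]=b
cv2.imwrite("pics/z.png",o)
# hood black top: min area rect
g=d["top"]["image"].max(2)
m=np.zeros_like(g);m[150:222,215:310]=(g[150:222,215:310]<45)*255
c=max(cv2.findContours(m,0,2)[0],key=cv2.contourArea);r=cv2.minAreaRect(c);print(r)
for p in cv2.boxPoints(r):print(p,ray(d["top"],p,.145).round(3))
E
```

```text
((263.03753662109375, 188.00576782226562), (62.41948318481445, 48.96242141723633), 8.746161460876465)
[228.46817 207.45663] [0.493 0.263 0.145]
[235.91324 159.06357] [0.638 0.244 0.145]
[297.6069 168.5549] [0.607 0.061 0.145]
[290.16183 216.94797] [0.463 0.083 0.145]
```

View pics/z.png

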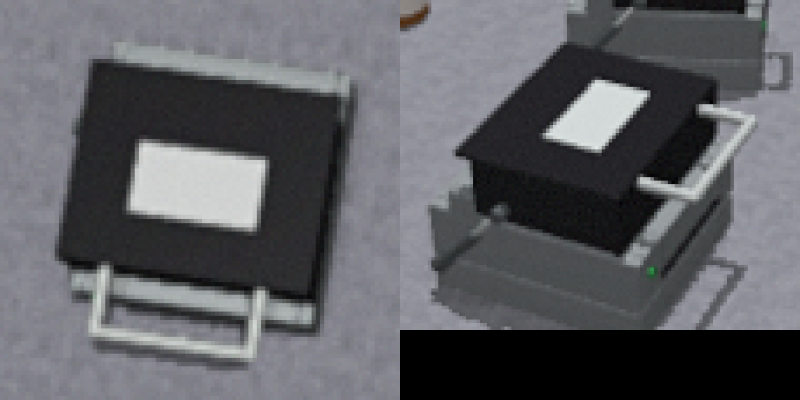

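The bar corners show in both views: about (237.3,223.3) and (274.5,229) in the top view, and about (331,229.3) and (313.2,250.3) in the side view.

```bash
python3 - <<'E'
import pickle,numpy as np
from h import *
d=pickle.load(open("s0.pkl","rb"))
A=ray(d["top"],(237.3,223.3),.135);B=ray(d["top"],(274.5,229),.135)
C=ray(d["side"],(331,229.3),.135);D=ray(d["side"],(313.2,250.3),.135)
print(A,B,np.linalg.norm(A-B),(A+B)/2,np.degrees(np.arctan2(*(A-B)[:2])));print(C,D,(C+D)/2,np.linalg.norm(C-D),np.degrees(np.arctan2(*(D-C)[:2])))
from rig import bot
from scipy.spatial.transform import Rotation as R
q=bot.sense()["orientation"];print(R.from_quat(np.r_[q[1:],q[0]]).as_matrix().round(3))
E
```

```text
[0.44702533 0.23807582 0.135     ] [0.42927571 0.12918376 0.135     ] 0.11032919195924384 [0.43815052 0.18362979 0.135     ] 9.257904329318666
[0.42936605 0.12744423 0.135     ] [0.45054474 0.23435204 0.135     ] [0.4399554  0.18089814 0.135     ] 0.10898539523904684 11.205351509893497
[[ 0.973  0.231 -0.   ]
 [ 0.231 -0.973  0.002]
 [ 0.    -0.002 -1.   ]]
```

Both views put the bar's middle near (0.439, 0.1825, 0.135), with the printer yawed about -9.7°. The hinge is therefore near (0.621, 0.151, 0.09). I'll start the approach.

Request:
step_arm(
  series=[
    {"offset":[45,-43,0],"twist":-8.4,"gripper":1},
    {"offset":[88,-84,0],"twist":-16.8,"gripper":1},
    {"offset":[132,-126,0],"twist":-25,"gripper":0.5},
    {"offset":[176,-168,0],"twist":-33.5,"gripper":0},
    {"offset":[220,-210,0],"twist":-42,"gripper":-0.2},
    {"offset":[263,-251,0],"twist":-50,"gripper":-0.2},
    {"offset":[307,-293,0],"twist":-58.5,"gripper":-0.2},
    {"offset":[351,-335,0],"twist":-67,"gripper":-0.2},
  ],
)

```text
time_s: 1.1
ee_pos: [0.4205, -0.2479, 0.2385]
orientation: [-0.0, 0.763, 0.647, 0.0]
force: [0.8, -0.5, 0.2]
gripper_width: 0.0354
grip_force: 0.0
```

```bash
cat >> h.py <<'E'
def goto(p,yaw=None):
    "print tool-axis offset (mm) from the present TCP to p, and the yaw of tool y"
    from rig import bot
    from scipy.spatial.transform import Rotation as R
    s=bot.sense();q=s["orientation"];M=R.from_quat(np.r_[q[1:],q[0]]).as_matrix()
    print(s["time_s"],s["ee_pos"].round(4),"yaw_y",np.degrees(np.arctan2(M[1,1],M[0,1])).round(2),s["gripper_width"],"F",np.round(s["force"],1),"j",np.round(s["joints"],2))
    print("offset",(1000*M.T@(np.array(p)-s["ee_pos"])).round(1))
E
python3 -c "
from h import *
goto((.439,.1825,.24))"
```

```text
1.1 [ 0.4205 -0.2479  0.2385] yaw_y -9.4 0.035392314250827506 F [ 0.8 -0.5  0.2] j [-0.58 -0.09  1.99  0.    1.24 -0.42]
offset [427.7 -52.   -1.5]
```

Request:
step_arm(
  series=[
    {"offset":[60,-7,0],"twist":0,"gripper":-0.2},
    {"offset":[120,-15,0],"twist":0,"gripper":-0.2},
    {"offset":[180,-22,0],"twist":0,"gripper":-0.2},
    {"offset":[240,-30,0],"twist":0,"gripper":-0.2},
    {"offset":[300,-37,0],"twist":0,"gripper":-0.2},
    {"offset":[360,-45,0],"twist":0,"gripper":-0.2},
    {"offset":[420,-51,0],"twist":0,"gripper":-0.2},
    {"offset":[428,-52,0],"twist":0,"gripper":-0.2},
  ],
)

```text
time_s: 2.1
ee_pos: [0.4399, 0.184, 0.2383]
orientation: [-0.0, 0.762, 0.647, -0.0]
force: [0.3, -0.7, -0.6]
gripper_width: 0.0349
grip_force: 0.0
```

```bash
python3 - <<'E'
from h import *
from rig import bot
import cv2
goto((.439,.1825,.116))
s=bot.snapshot("wrist");im=s["image"].copy()
cv2.imwrite("pics/w1.png",im)
print(proj(s,(.439,.1825,.135)),proj(s,(.4483,.2367,.135)),proj(s,(.4297,.1283,.135)),np.round(s["world_from_camera"],3).tolist())
import pickle;pickle.dump(s,open("w1.pkl","wb"))
E
```

```text
2.1 [0.4399 0.184  0.2383] yaw_y -9.36 0.03493469215907909 F [ 0.3 -0.7 -0.6] j [ 0.34 -0.12  2.01  0.    1.25  0.51]
offset [ -1.7  -0.6 122.3]
[313.0825283  198.79057104] [313.34654274 137.90900388] [312.84618101 253.29211076] [[0.987, -0.157, -0.043, 0.452], [-0.163, -0.953, -0.256, 0.249], [-0.001, 0.26, -0.966, 0.384], [0.0, 0.0, 0.0, 1.0]]
```

View pics/w1.png

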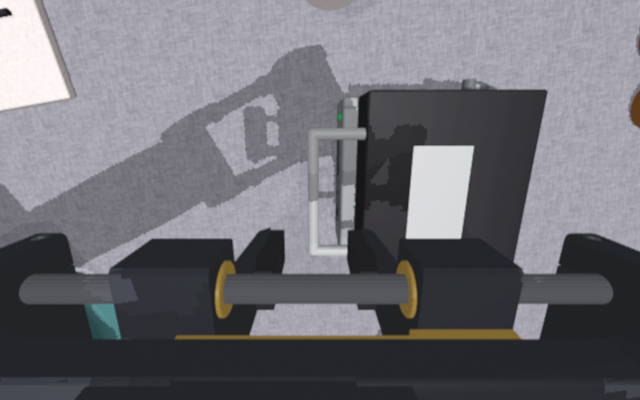

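The wrist view shows the bar from (313,133) to (315,251), within 1–2 px across of where I predicted. I'll descend and grip.

Request:
step_arm(
  series=[
    {"offset":[-2,0,40],"twist":0,"gripper":-0.2},
    {"offset":[-2,0,80],"twist":0,"gripper":-0.2},
    {"offset":[-2,0,110],"twist":0,"gripper":-0.2},
    {"offset":[-2,0,122],"twist":0,"gripper":-0.2},
    {"offset":[-2,0,122],"twist":0,"gripper":-0.2},
    {"offset":[-2,0,122],"twist":0,"gripper":-0.6},
    {"offset":[-2,0,122],"twist":0,"gripper":-1},
    {"offset":[-2,0,122],"twist":0,"gripper":-1},
  ],
)

```text
time_s: 3.15
ee_pos: [0.4367, 0.1796, 0.1173]
orientation: [-0.003, 0.765, 0.645, -0.003]
force: [-11.1, 3.2, 8.7]
gripper_width: 0.0078
grip_force: 29.5
```

```bash
python3 - <<'E'
from h import *
import numpy as np
goto((.439,.1825,.116))
x=np.array([np.cos(np.radians(-9.7)),np.sin(np.radians(-9.7))])
from rig import bot
p=bot.sense()["ee_pos"]
for t in np.arange(0,1.6,.1): # (back along tool y, up) relative to shut
    print(round(t,2),(1000*np.array([-.185*np.cos(t)+.045*np.sin(t)+.185,.185*np.sin(t)+.045*np.cos(t)-.045])).round(0))
E
```

```text
3.15 [0.4367 0.1796 0.1173] yaw_y -9.73 0.007798147151639868 F [-11.1   3.2   8.7] j [ 0.33 -0.    2.14  0.    1.01  0.5 ]
offset [3.3 1.8 1.2]
0.0 [0. 0.]
0.1 [ 5. 18.]
0.2 [13. 36.]
0.3 [22. 53.]
0.4 [32. 68.]
0.5 [44. 83.]
0.6 [58. 97.]
0.7 [ 72. 109.]
0.8 [ 88. 119.]
0.9 [105. 128.]
1.0 [123. 135.]
1.1 [141. 140.]
1.2 [160. 144.]
1.3 [179. 145.]
1.4 [198. 145.]
1.5 [217. 143.]
```

The bar is gripped, sitting about 3 mm nearer than commanded. I'll follow the arc with that correction.

Request:
step_arm(
  series=[
    {"offset":[0,2,-18],"twist":0,"gripper":-1},
    {"offset":[0,10,-36],"twist":0,"gripper":-1},
    {"offset":[0,19,-53],"twist":0,"gripper":-1},
    {"offset":[0,29,-68],"twist":0,"gripper":-1},
    {"offset":[0,41,-83],"twist":0,"gripper":-1},
    {"offset":[0,55,-97],"twist":0,"gripper":-1},
    {"offset":[0,69,-109],"twist":0,"gripper":-1},
    {"offset":[0,85,-119],"twist":0,"gripper":-1},
  ],
)

```text
time_s: 4.15
ee_pos: [0.5267, 0.1648, 0.2353]
orientation: [0.001, 0.764, 0.645, 0.002]
force: [8.1, 6.2, -17.5]
gripper_width: 0.008
grip_force: 31.1
```

```bash
python3 - <<'E'
from h import *
from rig import bot
import cv2
goto((.439,.1825,.116))
cv2.imwrite("pics/s2.png",bot.snapshot("side")["image"])
E
```

```text
4.15 [0.5267 0.1648 0.2353] yaw_y -9.68 0.0080130531296239 F [  8.1   6.2 -17.5] j [0.26 0.03 1.88 0.   1.23 0.43]
offset [  2.4 -89.8 119. ]
```

View pics/s2.png

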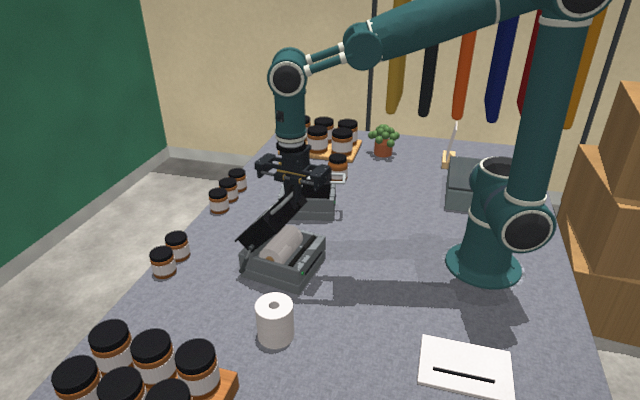

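The side view shows the wide hood about half open at around (275,220), still held by the gripper, with the other objects undisturbed. I'll continue the arc with a slightly smaller radius.

Request:
step_arm(
  series=[
    {"offset":[0,18,-7],"twist":0,"gripper":-1},
    {"offset":[0,36,-14],"twist":0,"gripper":-1},
    {"offset":[0,54,-19],"twist":0,"gripper":-1},
    {"offset":[0,73,-22],"twist":0,"gripper":-1},
    {"offset":[0,92,-23],"twist":0,"gripper":-1},
    {"offset":[0,111,-23],"twist":0,"gripper":-1},
    {"offset":[0,128,-21],"twist":0,"gripper":-1},
    {"offset":[0,128,-21],"twist":0,"gripper":-1},
  ],
)

```text
time_s: 5.2
ee_pos: [0.6514, 0.1447, 0.2539]
orientation: [-0.002, 0.764, 0.645, 0.0]
force: [1.4, 8.8, -11.6]
gripper_width: 0.0071
grip_force: 30.6
```

```bash
python3 - <<'E'
from h import *
from rig import bot
import cv2
goto((.439,.1825,.116))
cv2.imwrite("pics/s3.png",bot.snapshot("side")["image"])
E
```

```text
5.2 [0.6514 0.1447 0.2539] yaw_y -9.66 0.007116399295123155 F [  1.4   8.8 -11.6] j [0.18 0.24 1.6  0.   1.3  0.35]
offset [   1.3 -215.4  138.5]
```

View pics/s3.png

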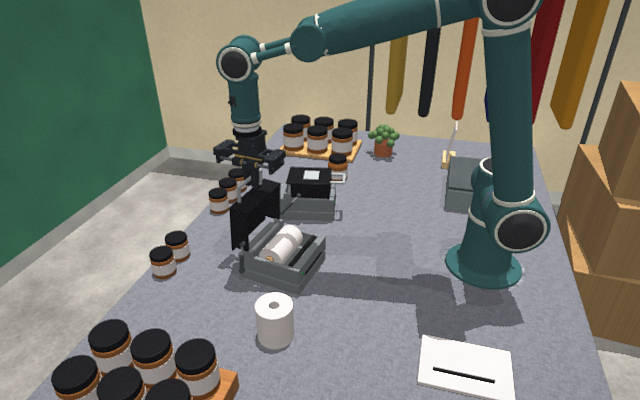

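The hood stands nearly upright, at about 1.5 rad. I'll nudge it toward the stop, open the fingers and go straight up.

Request:
step_arm(
  series=[
    {"offset":[0,10,1],"twist":0,"gripper":-1},
    {"offset":[0,16,2],"twist":0,"gripper":-0.4},
    {"offset":[0,16,2],"twist":0,"gripper":0},
    {"offset":[0,16,2],"twist":0,"gripper":0},
    {"offset":[0,16,-10],"twist":0,"gripper":0},
    {"offset":[0,16,-40],"twist":0,"gripper":0},
    {"offset":[0,16,-90],"twist":0,"gripper":0},
    {"offset":[0,16,-120],"twist":0,"gripper":0},
  ],
)

```text
time_s: 6.25
ee_pos: [0.6665, 0.1404, 0.3818]
orientation: [0.001, 0.764, 0.645, 0.002]
force: [0.9, -0.2, -0.2]
gripper_width: 0.0442
grip_force: 0.0
```

```bash
python3 - <<'E'
from h import *
from rig import bot
import cv2
goto((.439,.1825,.116))
a=bot.snapshot("side")["image"];b=bot.snapshot("top")["image"]
cv2.imwrite("pics/s4.png",np.hstack([a[80:380,130:530],b[60:360,100:500]]))
E
```

```text
6.25 [0.6665 0.1404 0.3818] yaw_y -9.67 0.04416173558050248 F [ 0.9 -0.2 -0.2] j [ 0.17  0.22  1.4  -0.    1.52  0.34]
offset [   2.9 -232.7  264.6]
```

View pics/s4.png

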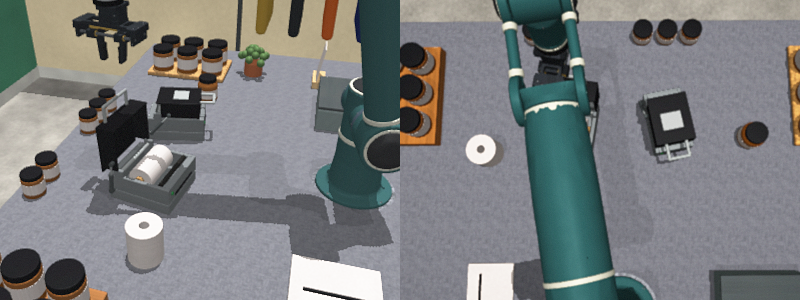

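The label hood stands open by itself and the gripper is well clear above it. The receipt hood is shut, and the roll and jar have not moved.

Request:
step_arm(
  series=[
    {"offset":[0,0,0],"twist":0,"gripper":0},
    {"offset":[0,0,0],"twist":0,"gripper":0},
    {"offset":[0,0,0],"twist":0,"gripper":0},
    {"offset":[0,0,0],"twist":0,"gripper":0},
  ],
)

```text
time_s: 6.85
ee_pos: [0.6657, 0.1403, 0.3754]
orientation: [-0.0, 0.764, 0.645, -0.001]
force: [0.3, 0.3, 0.1]
gripper_width: 0.0443
grip_force: 0.0
```

```bash
python3 -c "
from rig import bot
print(bot.job_done())"
```

```text
the job is handed in; nothing more can be done
None
```

I handed the job in at about 7 s: the last pictures show the label printer's hood standing open by itself with the gripper clear, the receipt printer shut, and the jar and roll where they stood; no verdict came back.

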